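# Show a signal tower with a free folding pole and stand it on display

## Robot

A 6-joint arm with a two-finger parallel gripper is mounted at the origin on the work surface. World frame = base frame: x ahead of the robot, y to its left, z up, the work surface at z = 0. Lengths are in m, angles in rad, forces in N, time in s.
With the tool pointing down it reaches from about 0.3 to 0.75 m from the base axis. Payload 8.5 kg.
Tool frame: the origin (TCP) lies at the very end of the fingers, on their centre line; the grasp point (between the pads) lies 19 mm behind it; z points along the fingers, y is the line along which they close (so a half turn about z gives the same grasp; the last joint's range is limited). The gripper opens to 88 mm and grips with 3 to 60 N. Pads are 18 mm wide; open, the fingers measure 123 mm over their backs; the gripper's body (75 mm by 187 mm) begins 45 mm behind the grasp point.
Start: joints at [-1.338, 0.381, 1.297, -0, 1.464, -0.215], TCP at [0.238, -0.496, 0.239] pointing down, gripper open.
Joint ranges: [-3.11, 3.11], [-0.89, 2.33], [0.22, 2.48], [-1.42, 4.56], [0.17, 2.85], [-2.88, 2.88]. Speed limits (rad/s): [2.39, 2.39, 3.14, 3.14, 3.14, 3.14].

## Interface

Orientations are given as a rotation vector (axis times angle).
In Python, from workcell import arm gives the robot as it stands. Calls block until the motion is done:
- arm.move_to(position, orientation): joint-space move of the TCP to a pose.
- arm.move_straight(position, rotation=None, rate=0.15, until_force=None): straight line of the TCP; rotation=None keeps the orientation; rate is the mean speed in m/s. With until_force (N) it stops when the force on the tool has changed by that much, and returns True; else False.
- arm.movej(angles): joint-space move.
- arm.set_gripper(opening, f_grip=None): opening from 0.0 (shut) to 1.0 (fully open); f_grip is the grip in N (None keeps the last); returns when the fingers have stopped.
- arm.hold(seconds).
- arm.ik(position, orientation): joint angles nearest the present ones, or None.
- arm.state(): the state.
- arm.camera(name): name is "scene" or "top" or "wrist"; returns a dict with "color" (420x560x3 uint8, red, green, blue), "fovy" (degrees; the focal length in pixels is half the picture's height over the tangent of half this angle, whatever the lens; pixels are square), "cx", "cy" (the principal point, pixels), "extrinsics" (4x4, takes a point from world to camera coordinates). Camera axes: x right, y up, looking along -z (the intrinsics and any distortion apply to the point x, -y, -z); pixel columns grow to the right and rows downward; lengths in m; the calibration is good to about 2 mm. A picture is of the moment at which its call begins. There is no depth.
A pose or a line that the arm cannot do raises arm.IKError and nothing moves.
- arm.close_job(): hands the job in; it is judged then, once.
Trained networks look in a picture, given as the dict that the camera call returned (one of the last four; its "shot" number tells which), for a name from the list of things; names that differ only in an ending like _2 or _b are one class to them, and where a whole thing is asked for, a point or a joint stands for the part that bears it (a point fixed in the world has none). Each returns a list of dicts, best first, with "score" (0 to 1); they miss things now and then, are a little off and sometimes report something else, mostly with a low value. They report only what shows in the picture. A call takes as long as a camera call.
- arm.look_for(picture, label): "centre" ([x, y, z] in m, in world coordinates, good to about 4 mm: the middle of the surface that is visible of it).
- arm.pinpoint(picture, label): "centre" ([x, y, z] in m, in world coordinates, good to about 4 mm: a listed point, or the origin of a listed thing).
The state is a dict: "time_s": time; "joints": joint angles; "joint_velocities": joint speeds; "joint_torque": joint torques, N m; "eef_pos": TCP position; "tool_rot": TCP orientation; "ft_force": force on the tool from outside, world axes, zero at the start; "ft_torque": the same for the moment, N m; "grip_width": opening from 0.0 (shut) to 1.0 (fully open); "grasp_force": force on a finger pad.
Only numpy, scipy, OpenCV 4.12 (cv2) and the standard library are available. Lean on these libraries where they do the work, as an engineer would, in place of code of your own. Each camera call takes 0.05 s, during which the arm holds its last target. There are 200 camera calls.

## Task

Take the signal tower by its base out of the low stock stand, lift it clear of both stands and hold it up, pole upright, for at least five seconds so that the customer can look at it. Then set it down gently in its place on the taller display stand, base flat and the pole inside the clip, and let go. The pole's folding hinge has lost its catch and nothing else carries it between the clips: keep it from folding over by working the base, without tipping the base far, never touch the pole or lamps with the robot, and leave the capacitor, calculator and dish alone.

Things in the scene. Friction and masses are not known exactly. Their poses are not given: they have to be found in the camera images.
- tower: Base of the signal tower: aluminium plate 230 (x) x 110 (y) x 8 mm, 0.50 kg with all it carries but the pole. Origin: centre of the plate's underside; z up, x from the control box towards the pole. A dark folding bracket, 46 mm wide, at x = 50 to 100 mm and up to z = 46 mm, carries the pole's hinge.
- tower_grip (a point): Middle of the grey control box, the place to grip: at x = -70, y = 0, z = 58 mm of the tower, axes like the tower's. The box is an upright block 44 (x) x 36 (y) mm; its flat sides are free from z = 20 mm (a 60 x 52 mm foot below) to its top at z = 82 mm, with a small toggle up to 92 mm on top.
- pole: Pole with lamps. Origin on the hinge axis (x = 75, y = 0, z = 34 mm of the tower); x: hinge axis, along the tower's x; z: along the pole. Steel tube 20 mm in diameter to 114 mm from the hinge, then collar and lamps 45 mm in diameter to 233 mm. Nominally 0.25 kg (0.8 to 1.25 times), centre of mass 140 mm from the hinge, inertia about it 0.006 kg m2.
- pole_top (a point): Top of the lamps, 233 mm along the pole from the hinge. The pole folds only sideways (tower's +-y), to 0.9 rad off the base's upright. Grease in the hinge slows it: 0.25 N m s/rad against the base, hardly any dry friction. Left alone, a lean from the vertical grows e-fold in 0.75 s (0.6 to 0.9 s with the mass); turning the base about its x axis takes the pole along almost at once.
- stock_stand: Low stand that holds the tower at the start: steel plate 300 x 150 x 12 mm, fixed. Origin on the counter, under the tower's origin when the tower is in its place; x axis like the tower's in place. A dark post at x = 141 mm carries the pole clip.
- stock_stand_clip (a point): Middle of the low stand's pole clip, at x = 75, y = 0, z = 146 mm of the stand. A level fork, 22 mm high, 30 mm wide inside, open to the stand's -x, closed at the post side. Tines straight from 50 mm behind to 13 mm in front (-x) of this point, then flared to a mouth about 70 mm wide 47 mm in front. With the tower drawn back 70 mm towards -x the pole is out of the clip.
- display_stand: Taller stand on which the tower must end: dark wooden block 300 x 150 x 45 mm, fixed, with the same post and clip as the low stand. Origin on the counter, under the place of the tower's origin; x axis like that of the tower in its place; the base rests on its top, z = 45 mm.
- display_stand_clip (a point): Middle of the display stand's pole clip, same form as the other, 179 mm above the counter (134 mm above the top of the block), at x = 75 mm, y = 0 of the stand.
- capacitor: Big can capacitor standing on the counter, 66 mm in diameter, 113 mm tall; leave alone. Origin at the centre of its underside.
- calculator: Desk calculator lying on the counter, 165 x 108 x 20 mm; leave alone. Origin at the centre of its underside.
- dish: Black plastic dish, 156 mm across, 30 mm high; leave alone. Origin at the centre of its underside.

How it is judged:
On the way:
1. the tower is held up clear of both stands with its pole within 0.15 rad of upright for 5 s (height (world z) of tower above 0.04 m and angle between pole's own z axis and vertical below 0.15 rad and horizontal distance between pole and stock_stand_clip above 0.06 m and horizontal distance between pole and display_stand_clip above 0.06 m), for 5 s.
At the end, for the whole second after the job is handed in: The tower stands released and at rest on the display stand, base flat (within 0.05 rad) with its origin within 15 mm sideways and 20 mm lengthways (25 mm towards the post) of its place and turned no more than 0.15 rad, the pole between the tines of the clip and within 0.2 rad of upright (x of tower in the frame of display_stand between -0.02 and 0.025 m and y of tower in the frame of display_stand between -0.015 and 0.015 m and z of tower in the frame of display_stand between 0.04 and 0.05 m and angle between tower's own z axis and vertical below 0.05 rad and angle between the x axis of tower and the x axis of display_stand, either way round below 0.15 rad and angle between pole's own z axis and vertical below 0.2 rad and y of display_stand_clip in the frame of pole between -0.012 and 0.012 m and linear speed of tower below 0.02 m/s and angular speed of pole below 0.15 rad/s); the robot touches nothing.
It fails at once if the pole folds over (more than 0.35 rad from upright) (angle between pole's own z axis and vertical above 0.35 rad).
It fails at once if the robot touches the pole or lamps (contact force between any of the arm, the fingers and pole above 0.5 N).
It fails at once if the base is tipped far (more than 0.4 rad) (angle between tower's own z axis and vertical above 0.4 rad).
It fails at once if the tower is slammed down on the display stand (more than 60 N) (contact force between tower and display_stand above 60 N).
It fails at once if the capacitor, calculator or dish is disturbed (more than 30 mm) (distance of any of capacitor, calculator, dish from where it was at the start of the episode above 0.03 m).
It also fails if it takes over 69 s, if anything falls off the work surface, if the arm or the gripper's body presses on something with over 40 N, if the wrist force passes 120 N, or if a joint passes its speed limit or range.

## Working session

There is one attempt and no reset: what is moved stays moved. The work goes in short steps, each a Python script; the robot and the scene stay as the last script left them, time stands still between calls to the robot, and variables do not carry over. Pictures are saved under pics/ and viewed, at most 10 in all, crops included, and the job is handed in when it is done.

```bash
mkdir -p pics; ls; python3 - <<'E'
from workcell import arm
import cv2,numpy as np
s=arm.state(); print(s['time_s'],s['eef_pos'],s['tool_rot'],s['ft_force'])
ims=[]
for n in ["scene","top"]:
    c=arm.camera(n); ims.append(c['color'])
    print(n,c['fovy'],c['cx'],c['cy'],np.round(c['extrinsics'],3).tolist(),[k for k in c])
    for l in ["tower","tower_grip","pole","pole_top","stock_stand","stock_stand_clip","display_stand","display_stand_clip","capacitor","calculator","dish"]:
        print(l,[(np.round(d['centre'],4).tolist(),round(d['score'],2)) for d in arm.pinpoint(c,l)[:2]])
    cv2.imwrite(f'pics/{n}0.png',c['color'][:,:,::-1])
print(arm.state()['time_s'])
E
```

```text
pics
0.0 [ 0.2380631  -0.49549962  0.23814397] [-3.06176097e+00 -6.97171089e-01  3.71791341e-05] [-0.31516611 -0.30788686  0.78053041]
scene 51.98816454560486 279.6843453180691 210.82282664934309 [[0.846, 0.533, -0.011, -0.516], [-0.372, 0.606, 0.703, 0.085], [0.381, -0.591, 0.711, -1.421], [0.0, 0.0, 0.0, 1.0]] ['color', 'fovy', 'cx', 'cy', 'extrinsics', 'shot']
tower [([0.5049, -0.2113, 0.0143], 0.57)]
tower_grip [([0.4327, -0.2261, 0.065], 0.86)]
pole [([0.5751, -0.2007, 0.0469], 0.6)]
pole_top [([0.5763, -0.1948, 0.2815], 0.7)]
stock_stand []
stock_stand_clip [([0.5812, -0.1993, 0.1438], 0.67), ([0.4312, -0.2261, 0.0669], 0.61)]
display_stand [([0.5482, 0.2628, -0.0028], 0.57)]
display_stand_clip [([0.6205, 0.2701, 0.183], 0.91)]
capacitor [([0.7632, 0.0752, -0.0002], 0.79)]
calculator [([0.8032, -0.1005, -0.0003], 0.88)]
dish [([0.6418, -0.0017, 0.0006], 0.84)]
top 55.54425120368052 274.27812073172305 205.39687160525577 [[0.002, -1.0, 0.009, -0.012], [0.984, 0.003, 0.176, -0.663], [-0.176, 0.008, 0.984, -0.998], [0.0, 0.0, 0.0, 1.0]] ['color', 'fovy', 'cx', 'cy', 'extrinsics', 'shot']
tower [([0.5035, -0.2115, 0.0115], 0.84), ([0.5796, -0.1994, 0.1477], 0.41)]
tower_grip [([0.4351, -0.2228, 0.0708], 0.67)]
pole [([0.575, -0.1989, 0.0447], 0.73)]
pole_top [([0.5735, -0.192, 0.2775], 0.57)]
stock_stand []
stock_stand_clip [([0.5819, -0.2003, 0.147], 0.63)]
display_stand [([0.5477, 0.2565, 0.0022], 0.93), ([0.4352, -0.2226, 0.0712], 0.72)]
display_stand_clip [([0.6239, 0.2729, 0.1809], 0.9), ([0.6443, -0.0058, 0.0027], 0.66)]
capacitor [([0.7742, 0.0738, 0.0012], 0.83)]
calculator [([0.8081, -0.1004, -0.0007], 0.74), ([0.641, -0.0033, 0.0008], 0.48)]
dish [([0.6454, -0.0014, 0.0021], 0.68), ([0.5805, -0.1983, 0.0462], 0.38)]
1.2
```

View pics/scene0.png

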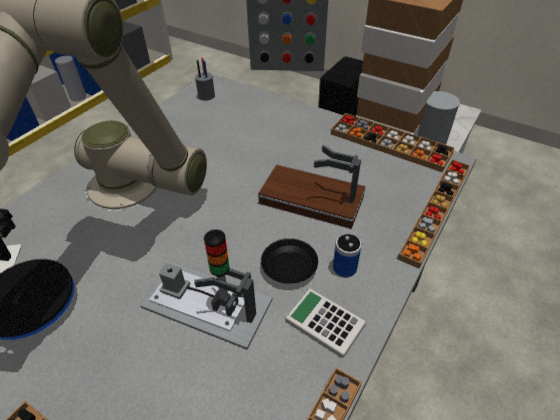

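View pics/top0.png

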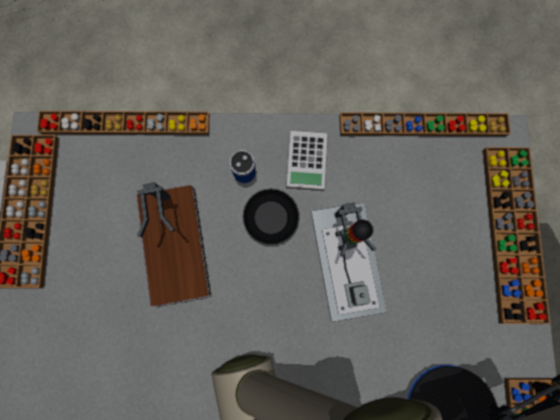

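The scene view shows the tower upright in the low stand: lamps at about (217,250), grey box at (172,278). The brown display stand is at about (312,195), with its clip at (340,160). In the top view the lamps are at (360,232), the box at (358,293) and the wood block at (175,245). This agrees with what the networks reported.

```bash
cat > h.py <<'E'
import numpy as np, cv2
from scipy.spatial.transform import Rotation as R
from workcell import arm
def K(c):
    f=c['color'].shape[0]/2/np.tan(np.radians(c['fovy'])/2); return f,c['cx'],c['cy']
def proj(c,P):
    E=np.array(c['extrinsics']); q=E[:3,:3]@np.asarray(P)+E[:3,3]; f,cx,cy=K(c)
    return np.array([cx+f*q[0]/-q[2], cy-f*q[1]/-q[2]])
def ray(c,uv):
    E=np.array(c['extrinsics']); f,cx,cy=K(c)
    d=E[:3,:3].T@np.array([(uv[0]-cx)/f,-(uv[1]-cy)/f,-1.]); o=-E[:3,:3].T@E[:3,3]; return o,d
def on_plane(c,uv,p,n):
    o,d=ray(c,uv); return o+d*(n@(p-o))/(n@d)
def on_z(c,uv,z): return on_plane(c,uv,np.array([0,0,z]),np.array([0,0,1.]))
def Rtool(yaw,roll,flip=0):
    """tool pointing down, its y along tower x; base rolled about tower x"""
    t=R.from_euler('z',yaw)*R.from_euler('x',roll)
    s=-1 if flip else 1
    M=np.array([[0,s,0],[s,0,0],[0,0,-1.]])  # columns: tool x,y,z in tower axes
    return t*R.from_matrix(M)
E
python3 - <<'E'
from h import *
c=cv2.imread('pics/top0.png'); hsv=cv2.cvtColor(c,cv2.COLOR_BGR2HSV)
print('block',hsv[245,175],hsv[280,170])
t=arm.camera('top'); s=arm.camera('scene')
roi=np.zeros(c.shape[:2],np.uint8); roi[170:320,125:220]=1
m=((hsv[:,:,0]<15)&(hsv[:,:,1]>110)&(hsv[:,:,2]>30)&(roi>0)).astype(np.uint8)
m=cv2.morphologyEx(m,cv2.MORPH_CLOSE,np.ones((15,15)))
m=cv2.morphologyEx(m,cv2.MORPH_OPEN,np.ones((7,7)))
r=cv2.minAreaRect(cv2.findContours(m,0,2)[0][0]); b=cv2.boxPoints(r)
print(r); P=np.array([on_z(t,q,.045) for q in b]); print(P.round(4),P.mean(0)); print([np.linalg.norm(P[i]-P[i-1]).round(4) for i in range(4)])
e=[P[i]-P[i-1] for i in range(4)]; print([np.arctan2(v[1],v[0]).round(3) for v in e])
for cam,(u,v) in ((t,(360,232)),(s,(217,250))):
    h=cv2.cvtColor(cam['color'],cv2.COLOR_RGB2HSV); 
    print([(y,u-6+4*k,h[y,u-6+4*k].tolist()) for y in range(v-20,v+28,6) for k in range(4)])
for yaw in (.165,):
  for g in ([.434,-.2245],[.316,-.244],[.34,0],[.361,.228],[.479,.248]):
    for fl in (0,1):
      print(g,fl,[None if (q:=arm.ik([*g,z],Rtool(yaw,ro,fl).as_rotvec())) is None else np.round(q,2).tolist() for z,ro in ((.051,0),(.16,0),(.16,.3),(.16,-.3))])
E
```

```text
block [ 11 179  80] [ 11 174  76]
((171.240234375, 245.39166259765625), (112.72616577148438, 57.02674102783203), 81.67434692382812)
[[0.6958 0.3647 0.045 ]
 [0.7191 0.214  0.045 ]
 [0.4248 0.1608 0.045 ]
 [0.404  0.3046 0.045 ]] [0.56095017 0.26103632 0.045     ]
[np.float64(0.2979), np.float64(0.1525), np.float64(0.2991), np.float64(0.1453)]
[np.float64(0.203), np.float64(-1.417), np.float64(-2.963), np.float64(1.715)]
[(212, 354, [100, 18, 83]), (212, 358, [101, 27, 76]), (212, 362, [101, 14, 143]), (212, 366, [98, 9, 118]), (218, 354, [100, 16, 148]), (218, 358, [102, 27, 48]), (218, 362, [101, 17, 123]), (218, 366, [101, 15, 134]), (224, 354, [177, 68, 34]), (224, 358, [110, 33, 23]), (224, 362, [135, 18, 28]), (224, 366, [135, 23, 22]), (230, 354, [108, 61, 21]), (230, 358, [135, 16, 32]), (230, 362, [150, 6, 42]), (230, 366, [120, 8, 34]), (236, 354, [0, 199, 64]), (236, 358, [0, 0, 20]), (236, 362, [135, 22, 23]), (236, 366, [105, 27, 19]), (242, 354, [24, 163, 47]), (242, 358, [23, 35, 87]), (242, 362, [168, 8, 154]), (242, 366, [105, 22, 47]), (248, 354, [111, 17, 105]), (24
[... 1840 characters left out ...]
54, 0.16, 1.92, 0.24, 1.26, -0.8], [-0.14, 0.12, 1.98, -0.35, 0.98, -0.12]]
[0.34, 0] 1 [[-0.35, 0.33, 2.12, -0.0, 0.69, 2.62], [-0.35, 0.1, 1.95, -0.0, 1.09, 2.62], [-0.54, 0.16, 1.92, 0.24, 1.26, 2.34], None]
[0.361, 0.228] 0 [[0.28, 0.44, 1.89, -0.0, 0.81, 0.12], [0.28, 0.25, 1.75, -0.0, 1.14, 0.12], [0.1, 0.23, 1.82, 0.33, 1.13, -0.21], [0.45, 0.32, 1.68, -0.3, 1.24, 0.4]]
[0.361, 0.228] 1 [None, None, None, [0.45, 0.32, 1.68, -0.3, 1.24, -2.74]]
[0.479, 0.248] 0 [[0.26, 0.57, 1.58, -0.0, 0.98, 0.09], [0.26, 0.43, 1.46, -0.0, 1.25, 0.09], [0.12, 0.42, 1.52, 0.32, 1.23, -0.16], [0.39, 0.49, 1.39, -0.3, 1.34, 0.31]]
[0.479, 0.248] 1 [None, None, None, [0.39, 0.49, 1.39, -0.3, 1.34, -2.83]]
```

```bash
cat >> h.py <<'E'
def blobs(c,guess):
    """centroids of red and green lamp in scene picture within ROI around guess px"""
    h=cv2.cvtColor(cv2.GaussianBlur(c['color'],(3,3),0),cv2.COLOR_RGB2HSV).astype(int); out={}
    H,S,V=h[...,0],h[...,1],h[...,2]
    for k,m in (('r',((H<=5)|(H>=172))&(S>150)&(V>45)),('g',(H>55)&(H<82)&(S>110)&(V>30))):
        g=guess[k]; y0,y1,x0,x1=int(g[1])-22,int(g[1])+23,int(g[0])-28,int(g[0])+29
        s=m[y0:y1,x0:x1].astype(np.uint8)
        n,l,st,ce=cv2.connectedComponentsWithStats(s)
        if n<2: continue
        i=1+np.argmax(st[1:,4])
        if st[i,4]>=40: out[k]=(ce[i]+[x0,y0],st[i,4])
    return out
CAM=None
S_={'r':.2025,'g':.141}
def pt(T,th,s,cam):
    """point on camera-facing side of pole at s, pole angle th (world, about tower x); T=(hinge,yaw)"""
    hinge,yaw=T; r=R.from_euler('z',yaw)*R.from_euler('x',th); a=r.apply([0,0,1]); p=hinge+s*a
    E=np.array(cam['extrinsics']); d=-E[:3,:3].T@E[:3,3]-p; d-=a*(d@a); return p+.018*d/np.linalg.norm(d)
def lean(c,T,th0=0.):
    from scipy.optimize import minimize_scalar
    b=blobs(c,{k:proj(c,pt(T,th0,S_[k],c)) for k in S_})
    if not b: return None,b
    f=lambda th:sum(np.sum((proj(c,pt(T,th,S_[k],c))-b[k][0])**2) for k in b)
    r=minimize_scalar(f,bounds=(th0-.25,th0+.25),method='bounded',options=dict(xatol=1e-4)); return r.x,b
E
python3 - <<'E'
from h import *
yaw=.168; ux=np.array([np.cos(yaw),np.sin(yaw),0]); o=np.array([.5039,-.2123,.012]); g=o-.07*ux
arm.move_to([g[0],g[1],.2],Rtool(yaw,0).as_rotvec())
s=arm.state(); print(s['time_s'],s['eef_pos'],s['joints'])
for r in (.03,.0):
    t=arm.state()['time_s']; arm.move_straight([g[0],g[1],.2],Rtool(yaw,r).as_rotvec(),rate=.15); print('ms',arm.state()['time_s']-t)
for r in (.03,.0):
    t=arm.state()['time_s']; arm.movej(arm.ik([g[0],g[1],.2],Rtool(yaw,r).as_rotvec())); print('mj',arm.state()['time_s']-t)
for p,r in (((g[0],g[1]+.02,.2),.03),((g[0],g[1],.2),0)):
    t=arm.state()['time_s']; arm.move_straight(p,Rtool(yaw,r).as_rotvec(),rate=.15); print('ms2',arm.state()['time_s']-t)
hinge=o+.075*ux+[0,0,.034]
D=[]
for i in range(3):
    c=arm.camera('scene'); th,b=lean(c,(hinge,yaw)); print('lean',th,b,{k:proj(c,pt((hinge,yaw),th,S_[k],c)).round(1) for k in S_})
    if i==0: cv2.imwrite('pics/s1.png',c['color'][:,:,::-1])
    for n in ('scene','top'):
        if n=='top': c=arm.camera('top')
        for l in ('tower','tower_grip','pole','pole_top','stock_stand_clip','display_stand','display_stand_clip'):
            q=arm.pinpoint(c,l)
            if q: print(n,l,np.round(q[0]['centre'],4),round(q[0]['score'],2))
w=arm.camera('wrist'); cv2.imwrite('pics/w1.png',w['color'][:,:,::-1])
print(arm.state()['time_s'])
E
```

```text
2.575 [ 0.43479102 -0.22492938  0.20012832] [-7.19701805e-01  3.09577610e-01  1.52680599e+00 -2.08764225e-04
  1.30468090e+00 -8.85646848e-01]
ms 0.25
ms 0.25
mj 0.25
mj 0.25
ms2 0.28329999999999966
ms2 0.2834000000000003
lean -0.057433532990604545 {'r': (array([216.79885057, 247.93103448]), np.int32(174)), 'g': (array([219.76      , 268.00666667]), np.int32(150))} {'r': array([218.5, 249.1]), 'g': array([220.9, 268.3])}
scene tower [ 0.5057 -0.2105  0.0142] 0.58
scene tower_grip [ 0.4331 -0.2252  0.0684] 0.93
scene pole [ 0.5763 -0.2006  0.0465] 0.6
scene pole_top [ 0.5724 -0.1892  0.2794] 0.73
scene stock_stand_clip [ 0.5814 -0.2009  0.1453] 0.91
scene display_stand [5.465e-01 2.632e-01 4.000e-04] 0.57
scene display_stand_clip [0.6175 0.2709 0.1805] 0.92
top tower [ 0.5029 -0.209   0.009 ] 0.69
top tower_grip [ 0.434  -0.224   0.0709] 0.56
top pole [ 0.5779 -0.2008  0.0466] 0.93
top pole_top [ 0.5772 -0.1897  0.2814] 0.6
top stock_stand_clip [ 0.5809 -0.1996  0.1473] 0.63
top display_stand [5.478e-01 2.572e-01 5.000e-04] 0.65
top display_stand_clip [0.6256 0.271  0.1769] 0.85
lean 
[... 988 characters left out ...]
.1]), 'g': array([220.9, 268.3])}
scene tower [ 0.547   0.2604 -0.0011] 0.57
scene tower_grip [ 0.4324 -0.224   0.0681] 0.74
scene pole [ 0.5765 -0.1981  0.0455] 0.56
scene pole_top [ 0.5724 -0.1916  0.2785] 0.74
scene stock_stand_clip [ 0.768   0.0803 -0.0027] 0.53
scene display_stand [ 0.5451  0.258  -0.0018] 0.94
scene display_stand_clip [0.6185 0.2668 0.181 ] 0.96
top tower [ 0.5038 -0.2099  0.0116] 0.87
top tower_grip [ 0.4346 -0.2216  0.0683] 0.61
top pole [ 0.5788 -0.2025  0.0487] 0.95
top pole_top [ 0.5767 -0.1924  0.2787] 0.56
top stock_stand_clip [ 0.5826 -0.1986  0.1452] 0.88
top display_stand [ 0.5504  0.2586 -0.0015] 0.96
top display_stand_clip [0.6237 0.2745 0.1816] 0.62
6.5917
```

View pics/w1.png

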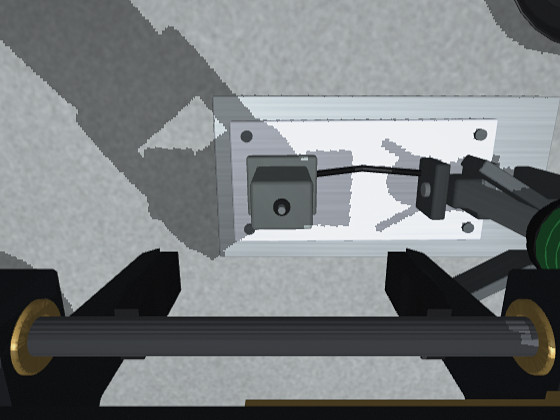

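View pics/s1.png

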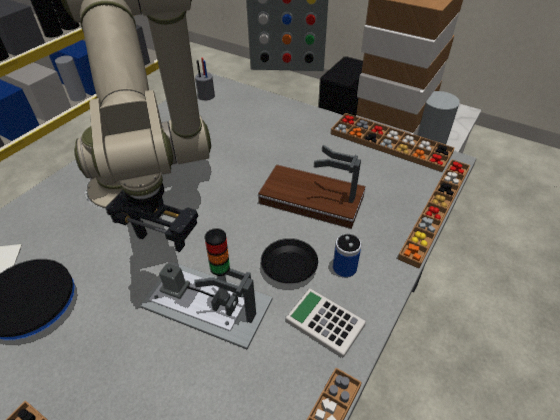

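The wrist view shows the box at (283,200), midway between the fingers, with the plate edges level in the picture, so yaw 0.168 holds. The scene view shows the gripper above the tower and the lamps at (217,250) unobstructed. Next I grip and lift 10 mm, keeping the pole inside the clip.

```bash
python3 - <<'E'
from h import *
yaw=.168; ux=np.array([np.cos(yaw),np.sin(yaw),0]); o=np.array([.5039,-.2123,.012]); g=o-.07*ux
r=Rtool(yaw,0).as_rotvec()
print(arm.move_straight([g[0],g[1],.051],r,rate=.12,until_force=8))
f0=arm.state()['ft_force']; print(arm.state()['eef_pos'],f0)
arm.set_gripper(0,f_grip=55)
s=arm.state(); print(s['grip_width']*.088,s['grasp_force'],s['ft_force'],s['eef_pos'])
arm.move_straight([g[0],g[1],.061],r,rate=.05)
s=arm.state(); print(s['ft_force']-f0,s['ft_torque'],s['eef_pos'],s['grasp_force'])
c=arm.camera('scene'); 
hinge=o+.075*ux+[0,0,.044]; print(lean(c,(hinge,yaw)))
w=arm.camera('scene'); cv2.imwrite('pics/s2.png',cv2.resize(w['color'][200:360,120:300,::-1],None,fx=4,fy=3.5)[:600]); print(s['time_s'])
E
```

```text
False
[ 0.43513095 -0.22418815  0.05152605] [0.53549022 0.75530048 0.18570842]
0.04326210133381142 54.99246334657073 [-1.30791525  0.25222733  0.59901486] [ 0.43470936 -0.22397358  0.05099621]
[-0.80289373 -0.86119084 -7.90932888] [-0.19826918  0.52249113 -0.07306519] [ 0.43471546 -0.2238668   0.06096694] 54.99582711607218
(np.float64(-0.06315477406151919), {'r': (array([216.90449438, 244.6011236 ]), np.int32(178)), 'g': (array([219.54666667, 265.07333333]), np.int32(150))})
9.075
```

View pics/s2.png

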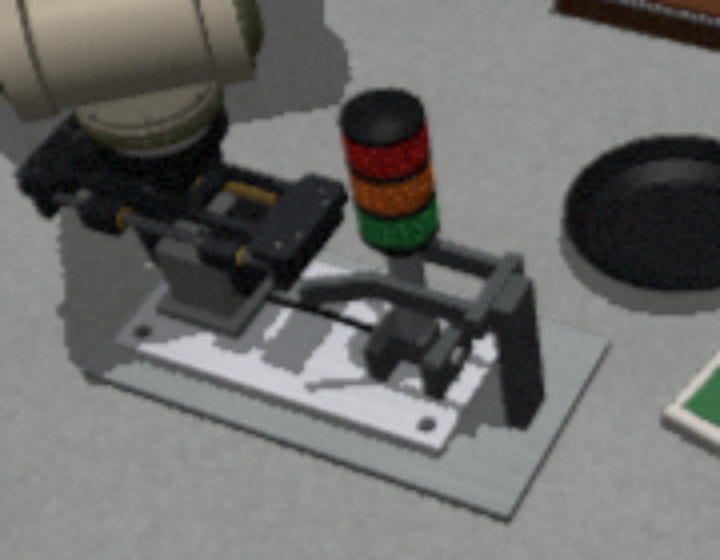

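The scene crop shows the tower lifted level, gripped by the box, with the pole still in the clip. The 7.9 N lift force matches the tower's weight. Now I draw it back under roll feedback.

```bash
cat > ctl.py <<'E'
from h import *
import json,os
M=np.array([[0,1,0],[1,0,0],[0,0,-1.]])
class Ctl:
    def __init__(s,yaw=.168,T=.75):
        s.yaw,s.T=yaw,T
        if os.path.exists('kf.json'):
            d=json.load(open('kf.json')); s.x=np.array(d['x']); s.P=np.array(d['P']); s.phi=d['phi']
        else: s.x=np.array([-.055,-.008]); s.P=np.diag([.01**2,.012**2]); s.phi=0.
    def save(s): json.dump(dict(x=s.x.tolist(),P=s.P.tolist(),phi=s.phi),open('kf.json','w'))
    def step(s,pos,rate=.15,phi_cmd=None):
        st=arm.state(); c=arm.camera('scene')
        Rt=R.from_rotvec(st['tool_rot'])*R.from_matrix(M.T); z=Rt.as_matrix()[:,2]
        yaw=np.arctan2(Rt.as_matrix()[1,0],Rt.as_matrix()[0,0]); hinge=st['eef_pos']+Rt.apply([.145,0,-.005])
        m,b=lean(c,(hinge,yaw),s.x.sum())
        if m is not None and len(b)==2 and abs(m-s.x.sum())<.08:
            H=np.array([1.,1.]); S=H@s.P@H+.004**2; G=s.P@H/S; s.x=s.x+G*(m-s.x.sum()); s.P=s.P-np.outer(G,H@s.P)
        else: print('  no meas',m,{k:v[1] for k,v in b.items()})
        dt=.05+max(.25,np.linalg.norm(np.subtract(pos,st['eef_pos']))/rate+.15)
        A=np.exp(dt/s.T); B=np.exp((dt-.05)/2/s.T)
        ref=np.clip(.25*s.phi,-.03,.03)
        d=np.clip((ref-A*s.x[0])/B,-.09,.09)
        new=np.clip(s.phi+d,-.25,.25) if phi_cmd is None else phi_cmd
        th0=s.x.copy()
        arm.move_straight(pos,Rtool(s.yaw,new).as_rotvec(),rate=rate)
        t1=arm.state()['time_s']; dtr=t1-st['time_s']; A=np.exp(dtr/s.T)
        s.x=np.array([A*s.x[0]+B*(new-s.phi),s.x[1]]); F=np.diag([A,1]); s.P=F@s.P@F+np.diag([.005**2,.0015**2])
        s.phi=float(new); s.save()
        print(f"{t1:.2f} m={m if m is None else round(m,4)} th={th0[0]:.4f} be={th0[1]:.4f} phi={s.phi:.4f} dt={dtr:.3f} "+str([int(b[k][1]) for k in b]))
    def go(s,target,step=.02,**k):
        a=np.array(arm.state()['eef_pos']); n=max(1,int(np.ceil(np.linalg.norm(target-a)/step)))
        for i in range(1,n+1): s.step(a+(target-a)*i/n,**k)
    def hold(s,n):
        p=s.last
        for _ in range(n): s.step(p)
E
python3 - <<'E'
from ctl import *
yaw=.168; ux=np.array([np.cos(yaw),np.sin(yaw),0]); g=np.array([.4349,-.2240,.061])
k=Ctl(); k.go(g-.07*ux); k.go(g-.125*ux+[0,0,.069]); k.last=g-.125*ux+[0,0,.069]; k.hold(3)
s=arm.state(); print(s['eef_pos'],s['ft_force'],s['ft_torque'],s['grip_width']*.088)
c=arm.camera('scene'); cv2.imwrite('pics/s3.png',c['color'][:,:,::-1])
E
```

```text
9.49 m=-0.0624 th=-0.0548 be=-0.0076 phi=0.0699 dt=0.317 [178, 155]
9.81 m=0.0169 th=0.0252 be=-0.0131 phi=0.0525 dt=0.317 [166, 145]
10.12 m=0.0126 th=0.0274 be=-0.0161 phi=0.0285 dt=0.317 [165, 143]
10.44 m=0.0023 th=0.0193 be=-0.0179 phi=0.0098 dt=0.317 [165, 146]
10.76 m=-0.0086 th=0.0096 be=-0.0185 phi=-0.0004 dt=0.317 [167, 151]
11.07 m=-0.0199 th=-0.0017 be=-0.0175 phi=0.0017 dt=0.317 [180, 155]
11.39 m=-0.0158 th=0.0018 be=-0.0180 phi=-0.0002 dt=0.317 [184, 159]
11.71 m=-0.0191 th=-0.0011 be=-0.0176 phi=0.0012 dt=0.317 [191, 170]
12.03 m=-0.0178 th=-0.0001 be=-0.0176 phi=0.0016 dt=0.317 [195, 178]
12.32 m=-0.0169 th=0.0008 be=-0.0177 phi=0.0010 dt=0.300 [201, 186]
12.62 m=-0.0168 th=0.0009 be=-0.0178 phi=0.0001 dt=0.300 [201, 186]
12.93 m=-0.0167 th=0.0011 be=-0.0179 phi=-0.0012 dt=0.300 [198, 186]
[ 0.31164652 -0.24488576  0.13000541] [-1.04265717  0.37054633 -6.57904931] [-0.11322462  0.49137545 -0.03164502] 0.04314889085999853
```

View pics/s3.png

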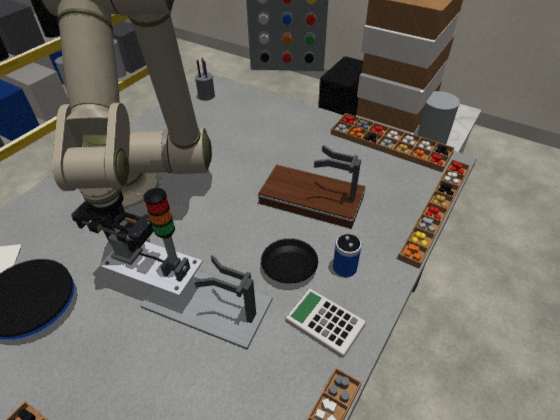

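The scene view shows the tower out of the low stand, with the lamps upright at (160,213) and a steady lean estimate. Next come the 5 s show and the transfer.

```bash
python3 - <<'E'
from ctl import *
yaw=.168; ux=np.array([np.cos(yaw),np.sin(yaw),0]); g=np.array([.4349,-.2240,.061])
k=Ctl(); k.last=g-.125*ux+[0,0,.069]; k.hold(20)
k.yaw=.167
gd=np.array([.4787,.2473,.13])-.125*ux
k.go(gd,step=.022); k.last=gd; k.hold(3)
c=arm.camera('top'); cv2.imwrite('pics/t4.png',c['color'][60:340,60:440,::-1])
st=arm.state()
for l in ('display_stand_clip','display_stand','pole_top','pole','tower_grip'):
    print(l,[(np.round(d['centre'],4),round(d['score'],2)) for d in arm.pinpoint(c,l)[:2]])
k.x[0]*=np.exp(.3/.75); k.hold(1); print(st['eef_pos'],st['ft_force'])
c=arm.camera('scene'); cv2.imwrite('pics/s4.png',c['color'][60:300,120:440,::-1])
E
python3 -c "
import cv2,numpy as np
a=cv2.imread('pics/t4.png');b=cv2.imread('pics/s4.png')
a=cv2.resize(a,(400,295));b=cv2.resize(b,(400,300));cv2.imwrite('pics/m4.png',np.hstack([a,b[:295]]))"
```

```text
13.28 m=-0.0221 th=-0.0041 be=-0.0172 phi=0.0037 dt=0.300 [205, 187]
13.57 m=-0.0195 th=-0.0022 be=-0.0169 phi=0.0072 dt=0.300 [200, 190]
13.88 m=-0.0168 th=0.0001 be=-0.0167 phi=0.0086 dt=0.300 [199, 188]
14.18 m=-0.0166 th=0.0002 be=-0.0165 phi=0.0102 dt=0.300 [201, 183]
14.47 m=-0.0146 th=0.0019 be=-0.0164 phi=0.0100 dt=0.300 [202, 188]
14.78 m=-0.0139 th=0.0025 be=-0.0164 phi=0.0089 dt=0.300 [202, 186]
15.07 m=-0.0155 th=0.0010 be=-0.0162 phi=0.0096 dt=0.300 [201, 185]
15.38 m=-0.015 th=0.0012 be=-0.0160 phi=0.0102 dt=0.300 [201, 187]
15.68 m=-0.0144 th=0.0016 be=-0.0158 phi=0.0103 dt=0.300 [202, 184]
15.97 m=-0.0129 th=0.0029 be=-0.0159 phi=0.0088 dt=0.300 [200, 183]
16.27 m=-0.0142 th=0.0017 be=-0.0158 phi=0.0084 dt=0.300 [202, 186]
16.57 m=-0.0147 th=0.0011 be=-0.0156 phi=0.0089 dt=0.300 [201, 186]
16.88 m=-0.013 th=0.0026 be=-0.0156 phi=0.0075 dt=0.300 [201, 184]
17.18 m=-0.0139 th=0.0017 be=-0.0156 phi=0.0069 dt=0.300 [203, 187]
17.48 m=-0.0148 th=0.0008 be=-0.0154 phi=0.0073 dt=0.300 [203, 187]
17.77 m=-0.0134 th=0.0020 be=-0.0154 phi=0.0063 dt=0.300 [202, 187]
18.07 m=-0.0
[... 1671 characters left out ...]
.0128 be=-0.0373 phi=-0.0593 dt=0.342 [138, 124]
26.49 m=-0.0391 th=-0.0021 be=-0.0395 phi=-0.0688 dt=0.342 [131, 119]
26.79 m=-0.0481 th=-0.0087 be=-0.0405 phi=-0.0723 dt=0.300 [128, 117]
27.09 m=-0.0591 th=-0.0185 be=-0.0403 phi=-0.0642 dt=0.300 [127, 125]
27.39 m=-0.0647 th=-0.0240 be=-0.0394 phi=-0.0474 dt=0.300 [125, 120]
display_stand_clip [(array([0.6236, 0.272 , 0.1797]), 0.93)]
display_stand []
pole_top [(array([0.5009, 0.2507, 0.3599]), 0.55)]
pole [(array([0.4999, 0.2496, 0.1252]), 0.93)]
tower_grip [(array([0.3584, 0.2283, 0.1513]), 0.94)]
27.99 m=-0.0636 th=-0.0242 be=-0.0393 phi=-0.0268 dt=0.300 [124, 120]
[0.35549468 0.22629734 0.13001277] [ 0.25099828 -0.48444192 -7.29295767]
```

View pics/m4.png

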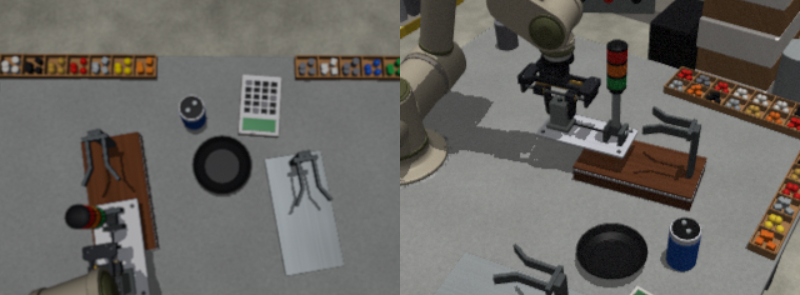

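The top view has the lamps, at (85,215) in the crop, in line with the clip fork. The scene view shows the tower upright at the near end of the wood block, with the clip ahead of it. I let it settle and then insert.

```bash
python3 - <<'E'
from ctl import *
yaw=.167; ux=np.array([np.cos(yaw),np.sin(yaw),0]); f=np.array([.4787,.2473,.0])
k=Ctl(yaw=yaw); k.last=f-.125*ux+[0,0,.13]; k.hold(10)
k.go(f-.085*ux+[0,0,.097]); k.last=f-.085*ux+[0,0,.097]; k.hold(4)
k.go(f+[0,0,.097],step=.018)
s=arm.state(); print(s['eef_pos'],s['ft_force'],s['ft_torque'])
c=arm.camera('scene'); cv2.imwrite('pics/s5.png',cv2.resize(c['color'][80:230,240:400,::-1],None,fx=4,fy=4))
E
```

```text
28.34 m=-0.0481 th=-0.0089 be=-0.0398 phi=-0.0213 dt=0.300 [130, 115]
28.64 m=-0.0505 th=-0.0105 be=-0.0392 phi=-0.0125 dt=0.300 [135, 120]
28.94 m=-0.0413 th=-0.0022 be=-0.0397 phi=-0.0123 dt=0.300 [131, 117]
29.24 m=-0.0462 th=-0.0064 be=-0.0392 phi=-0.0069 dt=0.300 [132, 122]
29.54 m=-0.0469 th=-0.0076 be=-0.0384 phi=0.0012 dt=0.300 [130, 119]
29.84 m=-0.04 th=-0.0016 be=-0.0384 phi=0.0034 dt=0.300 [129, 121]
30.14 m=-0.0415 th=-0.0029 be=-0.0379 phi=0.0078 dt=0.300 [129, 120]
30.44 m=-0.0351 th=0.0027 be=-0.0382 phi=0.0061 dt=0.300 [127, 121]
30.74 m=-0.0408 th=-0.0024 be=-0.0375 phi=0.0104 dt=0.300 [130, 120]
31.04 m=-0.0359 th=0.0016 be=-0.0375 phi=0.0106 dt=0.300 [127, 121]
31.36 m=-0.0365 th=0.0010 be=-0.0372 phi=0.0115 dt=0.317 [130, 120]
31.68 m=-0.0405 th=-0.0032 be=-0.0362 phi=0.0180 dt=0.317 [129, 115]
31.99 m=-0.0327 th=0.0035 be=-0.0363 phi=0.0173 dt=0.317 [126, 115]
32.29 m=-0.034 th=0.0024 be=-0.0359 phi=0.0180 dt=0.300 [120, 117]
32.59 m=-0.031 th=0.0049 be=-0.0360 phi=0.0157 dt=0.300 [121, 118]
32.89 m=-0.0311 th=0.0049 be=-0.0361 phi=0.0129 dt=0.300 [120, 123]
33.19 m=-0.0322 th=0.0039 be=-0.0361 phi=0.0107 dt=0.300 [120, 117]
33.51 m=-0.033 th=0.0031 be=-0.0360 phi=0.0091 dt=0.317 [119, 120]
33.83 m=-0.0305 th=0.0055 be=-0.0365 phi=0.0040 dt=0.317 [125, 116]
34.14 m=-0.0348 th=0.0017 be=-0.0364 phi=0.0027 dt=0.317 [124, 112]
34.46 m=-0.0341 th=0.0023 be=-0.0366 phi=0.0003 dt=0.317 [123, 112]
34.77 m=-0.0378 th=-0.0012 be=-0.0363 phi=0.0018 dt=0.317 [134, 117]
[0.47853547 0.24722996 0.09686757] [ 0.28180305 -0.53917381 -8.09987756] [-0.10927849  0.60166307  0.01463612]
```

View pics/s5.png

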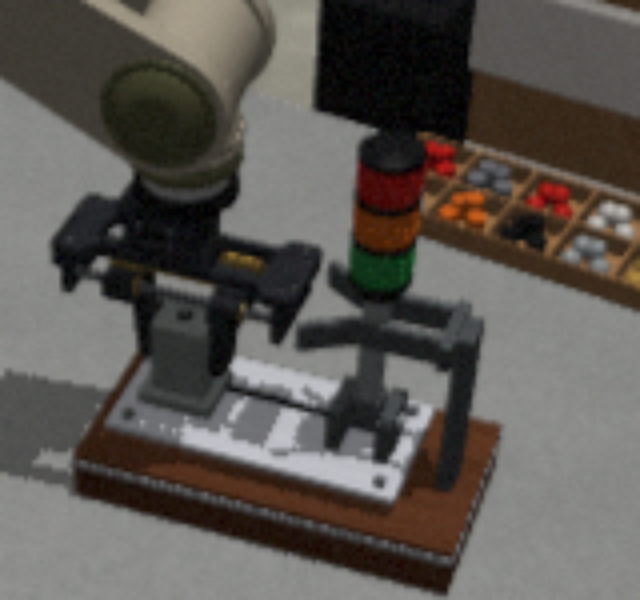

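The crop shows the pole between the tines and the base level above the block. I lower it gently and release.

```bash
python3 - <<'E'
from ctl import *
yaw=.167; r=Rtool(yaw,0).as_rotvec()
hit=arm.move_straight([.4787,.2473,.087],r,rate=.03,until_force=6)
if not hit: hit=arm.move_straight([.4787,.2473,.0815],r,rate=.015,until_force=5)
s=arm.state(); print(hit,s['eef_pos'],s['ft_force'],s['time_s'])
c=arm.camera('scene'); cv2.imwrite('pics/s6.png',c['color'][:,:,::-1])
h=s['eef_pos']+R.from_euler('z',yaw).apply([.145,0,-.005]); print(lean(c,(h,yaw),-.036)[0])
for n in ('scene','top'):
    if n=='top': c=arm.camera('top')
    for l in ('tower','pole','pole_top','display_stand_clip','display_stand'):
        print(n,l,[(np.round(d['centre'],4),round(d['score'],2)) for d in arm.pinpoint(c,l)[:1]])
E
```

```text
True [0.47889809 0.24735937 0.08398849] [ 0.60060069 -0.13660648  5.10728617] 35.6167
-0.036998494552016314
scene tower [(array([0.5474, 0.2586, 0.0455]), 0.94)]
scene pole [(array([0.6226, 0.2696, 0.0808]), 0.66)]
scene pole_top [(array([0.6185, 0.2701, 0.3145]), 0.93)]
scene display_stand_clip []
scene display_stand [(array([ 5.490e-01,  2.608e-01, -4.000e-04]), 0.67)]
top tower [(array([0.5493, 0.2597, 0.0441]), 0.63)]
top pole [(array([0.6214, 0.2698, 0.0808]), 0.55)]
top pole_top [(array([0.6227, 0.2695, 0.3128]), 0.89)]
top display_stand_clip [(array([0.6219, 0.274 , 0.1809]), 0.86)]
top display_stand []
```

It touched down at exactly the expected height (TCP z = 0.084) and in its place. Releasing.

```bash
python3 - <<'E'
from ctl import *
r=Rtool(.167,0).as_rotvec(); p=np.array(arm.state()['eef_pos'])
arm.move_straight(p+[0,0,.0005],r,rate=.05)
arm.set_gripper(1.0); arm.move_straight(p+[0,0,.14],r,rate=.1); arm.hold(1)
s=arm.state(); print(s['time_s'],s['ft_force'],s['grip_width'])
w=arm.camera('scene'); cv2.imwrite('pics/s7.png',cv2.resize(w['color'][80:230,240:400,::-1],None,fx=4,fy=4))
for n in ('scene','top'):
    c=w if n=='scene' else arm.camera('top')
    for l in ('tower','tower_grip','pole','pole_top','display_stand_clip','display_stand'):
        print(n,l,[(np.round(d['centre'],4),round(d['score'],2)) for d in arm.pinpoint(c,l)[:1]])
E
```

```text
39.8 [-0.59769979 -0.1149323  -0.22672178] 1.0013381819372966
scene tower []
scene tower_grip [(array([0.4799, 0.2463, 0.0995]), 0.55)]
scene pole [(array([0.6197, 0.2703, 0.0767]), 0.93)]
scene pole_top []
scene display_stand_clip [(array([0.6175, 0.2695, 0.1842]), 0.61)]
scene display_stand [(array([5.462e-01, 2.574e-01, 3.000e-04]), 0.97)]
top tower [(array([0.5471, 0.2599, 0.0437]), 0.68)]
top tower_grip [(array([0.4772, 0.2479, 0.1029]), 0.87)]
top pole [(array([0.6223, 0.2712, 0.0808]), 0.61)]
top pole_top [(array([0.6224, 0.2629, 0.3104]), 0.67)]
top display_stand_clip [(array([0.6221, 0.2728, 0.1793]), 0.68)]
top display_stand []
```

View pics/s7.png

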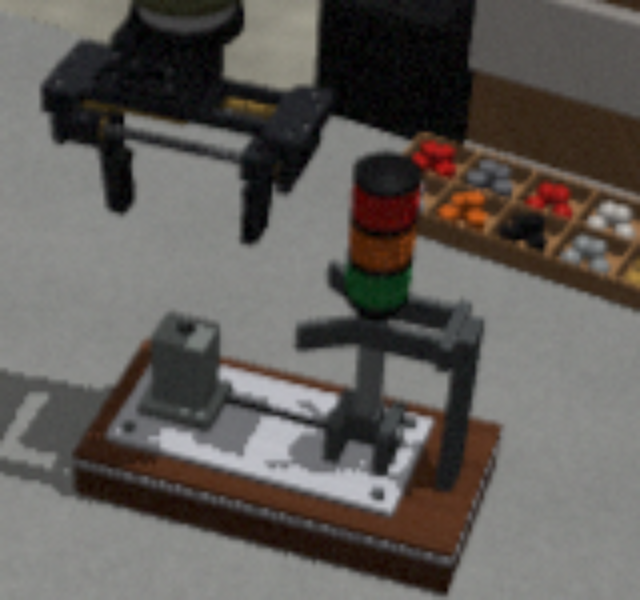

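The crop shows the tower flat on the block and released, with the pole in the clip and the gripper clear above.

```bash
python3 -c "
from workcell import arm
arm.hold(2.5); print(arm.close_job(), arm.state()['time_s'])"
```

```text
the job is handed in; nothing more can be done
the job is handed in; nothing more can be done
```

I held the signal tower up clear of both stands for more than 5 s with its pole upright, then set it down gently in its place on the display stand, pole in the clip, let go, and handed the job in; the hand-in gave no verdict.

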